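# Unlatch the counter-top fridge by its paddle and swing its door open

### The arm

A 6-joint arm with a two-finger parallel gripper is mounted at the origin on a cart in front of the work surface, level with it; the furniture and walls round the work are solid. World frame = base frame: x ahead of the robot, y to its left, z up, the work surface at z = 0. Lengths are in mm, angles in rad, forces in N, time in s.
With the tool pointing down it reaches from about 275 to 850 mm from the base axis. Payload 19 kg.
Tool frame: the origin (TCP) lies at the centre of the arm's flange, where the gripper is bolted on; the fingertips stand env.tip_extent ahead of it and the grasp point (between the pads) lies 155 mm ahead of it (env.tip_extent is the distance from the TCP to the fingertips, in mm); z points along the fingers, y is the line along which they close (so a half turn about z gives the same grasp; the last joint's range is limited). The gripper opens to 85 mm and grips with 20 to 120 N. Pads are 22 mm wide; open, the fingers measure 114 mm over their backs; the gripper's body (76 mm by 85 mm) begins 54 mm behind the grasp point. The pads swing forward as they close: fully open they stand 13 mm farther back than shut.
Start: joints at [-1.296, 0.15, 1.437, -0, 1.554, -0.134], TCP at [228.544, -527.616, 404.667] pointing down, gripper open.
Joint ranges: [-2.8, 2.8], [-0.68, 2.1], [0.12, 2.68], [-1.39, 4.53], [0.16, 2.79], [-2.81, 2.81]. Speed limits (rad/s): [1.89, 1.89, 2.22, 3.01, 3.01, 3.01].

### API

Orientations are given as a 3x3 rotation matrix whose columns are the frame's x, y, z axes.
In Python, from bench import env, read_camera, camera_params, spotter gives the robot as it stands.
- The arm moves only by the tool send_rows, never from a script. Its arguments are lists of equal length, an entry for each row: "offset": the shift along the tool's x, y, z normalised to -1 to 1, where 1 is 0.025 m, a list of three; "twist": the turn about the tool's z normalised to -1 to 1, where 1 is 8 degrees. A call has 1 to 10 rows; each row shifts and turns the commanded pose from where the row before left it, along the tool's axes as they then stand; what a row does not reach is not made up. A row lasts 1/8 s, in which the tool goes at most 62.5 mm and 10.7 degrees, less where a joint would pass 70% of its speed; a pose out of reach is approached as far as the arm can. A call with a number of a shift or a turn outside -1 to 1 is refused whole. A call with a gripper value outside its range is refused whole. "grip" is the opening in per cent of the stroke, from 0 (shut) to 100 (fully open), set as the call begins (left out, the last holds). The fingers move at their own pace and stop on an object; the grip force is fixed at half the most. Time passes only in rows, so rows that do not move let the fingers close. It gives the time, the measured TCP pose, the force, the opening and the grip force at its end, in the units of the state.
- env.get_state(): the state, without advancing time (a new reading comes with each control period).
- read_camera(name): name is "scene" or "top" or "wrist"; returns the picture (420x560x3 uint8, blue, green, red); there is no depth.
- camera_params(name): a dict with "fx", "fy", "cx", "cy" (pixels), "R" (3x3) and "t" (3): a world point X has camera coordinates R X + t; the wrist camera has in their place "T_tool_cam" (4x4, takes a point from camera to tool coordinates, whose origin is the TCP and whose axes are the flange's). Camera axes: x right, y down, z forward; pixel columns grow to the right and rows downward; lengths in mm; the calibration is good to about 2 mm. A picture is of the moment at which its call begins: read the wrist's pose just before it. camera_params takes no time and is no camera call.
- env.finish_job(): hands the job in; it is judged then, once.
Trained networks look in the newest picture that a camera, given by its name, has taken for a name from the list of things; names that differ only in an ending like _2 or _b are one class to them, and where a whole thing is asked for, a point or a joint stands for the part that bears it (a point fixed in the world has none). Each returns a list of dicts, best first, with "score" (0 to 1); they miss things now and then, are a little off and sometimes report something else, mostly with a low value. They report only what shows in the picture. A call takes as long as a camera call.
- spotter.outline_of(camera, name): "pixels" (420x560 bool, what is visible of it).
- spotter.pinpoint(camera, name): "xyz" ([x, y, z] in mm, in the coordinates of the camera as it stood for that picture, good to about 4 mm: a listed point, or the origin of a listed thing).
The state is a dict: "t": time; "joint_pos": joint angles; "joint_velocities": joint speeds; "effort": joint torques, N m; "tool_pos": TCP position; "ee_rot": TCP orientation; "force": force on the tool from outside, world axes, zero at the start; "wrist_torque": the same for the moment, N m; "finger_gap": finger opening in mm; "gripper_force": force on a finger pad.
Only numpy, scipy, OpenCV 4.12 (cv2) and the standard library are available. Lean on these libraries where they do the work, as an engineer would, in place of code of your own. Each camera call takes 0.05 s, during which the arm holds its last target. There are 200 camera calls.

### The job

Open the small counter-top fridge for loading: lift the paddle latch on its door until the hidden tongue hangs free in its keeper, then swing the door wide open, well past 60 degrees, and let go. Feel for the latch and be gentle: neither drag the door against the tongue while it is still hooked nor force the paddle once the tongue has bottomed in the keeper, do not fling the door, and leave the food and crockery round about where they stand.

Things in the scene. Friction and masses are not known exactly. Their poses are not given: they have to be found in the camera images.
- fridge: fixed pale green counter-top fridge, case 160 deep (its x) x 250 wide (its y) x 250 mm high; origin under the middle of the case, on the worktop. The 24 mm thick door covers its front (its -x side); outer door face at x = -106 mm when shut, door top at 247 mm. Door hinge at its left (+y), paddle latch near the upper right corner of the door
- keeper_mouth (a point): fixed point in the case where the tongue's pivot lies with the door shut. The hidden steel keeper behind it is a slot open to the front: a lip above, which the tongue hooks behind, and a floor below. It was set by hand, up to 7 mm up or down, nobody knows where: the lip lets go at a paddle angle of 0.07 to 0.45 rad and the tongue bottoms 0.07 to 0.09 rad later; only between these is it free
- door (a joint): opening angle of the door about its upright hinge, rad: 0 shut, grows as the free (right) edge swings out towards the robot and on to the left, stop at 1.95. Shut by the tongue only, it has some 3 mm of play at the bar before the tongue takes hold. Light friction, under 1 N at the bar; it stays where it is left
- door_hinge (a point): point on the door's upright hinge axis, half-way up the door (131 mm above the worktop). Its z axis is up; its -y axis points along the door from the hinge to the free edge and its -x axis out of the door's front face; these axes turn with the door. The door reaches 244 mm from here along -y
- paddle (a joint): lift angle of the paddle, rad: 0 at rest (level, sprung down), grows as its outer end is lifted, own stop at 0.75. The return spring takes about 3 N at the bar at rest and 5 N at 0.5 rad, and brings the paddle back to 0 when it is let go
- paddle_bar (a point): middle of the round black grip bar on the free end of the steel paddle, level, along its y axis, 13 mm thick, 44 mm long, flat ends to pinch from above; it turns freely on its pin. Shut and at rest: 206 mm high, 47 mm in front of the door's face, 59 mm in front of door_hinge and 200 mm along the door from it. The pivot is 55 mm behind it; the plate between is 30 mm wide, 6 thick
- tongue: white plastic tongue behind the door, one piece with the paddle; origin on the paddle's level pivot. Its upright hook, 21 mm high, 38 mm behind the pivot, sinks as the paddle is lifted. The keeper's push on it is felt about 0.7 times as strong at the bar; the contact yields about 0.6 mm under 15 N. The tongue stands 15 N from the keeper, no more. From 0.2 rad of door opening it is clear of the keeper
- tomato: loose tomato on the worktop, right of the work, 74 mm wide and 69 mm high, a bystander; origin underneath
- lemon: loose lemon on the worktop, right of the work, 83 x 58 x 58 mm, a bystander; origin underneath
- onion: loose red onion on the worktop, far right, 67 mm wide and 71 mm high, a bystander; origin underneath
- mug: loose striped mug, left of the fridge, 86 mm across, 90 mm high, a bystander; origin underneath
- salt_shaker: loose glass salt shaker, left in front, 44 mm across, 90 mm high, a bystander; origin underneath

How it is judged:
By the outcome, as a careful person would: the job done as asked, in the order asked, and still so for the second after the job is handed in, with the robot touching nothing.
It also fails if it takes over 72 s, if anything falls off the work surface, if the arm or the gripper's body presses on something with over 40 N, if the wrist force passes 120 N, or if a joint passes its speed limit or range.

## Working session

There is one attempt and no reset: what is moved stays moved. The work goes in short steps, Python scripts to look and compute and a tool call to move; the robot and the scene stay as the last step left them, time stands still between calls to the robot, and variables do not carry over. Pictures are saved under pics/ and viewed, at most 10 in all, crops included, and the job is handed in when it is done.

Besides the shell and the picture viewer there is one more tool, called after "Emit:" as name([rows], argument=value, ...), one row to a line, values as JSON. send_rows: Moves the arm, as the interface text tells. Scaled input: -1 to 1 covers 0.025 m each way for a shift and 8 degrees each way for a turn. Its arguments: {"type":"object","properties":{"offset":{"type":"array"},"twist":{"type":"array"},"grip":{"type":"number"}},"required":["offset","twist"]}

```bash
mkdir -p pics; cat > h.py <<'E'
from bench import env, read_camera, camera_params, spotter
import numpy as np, cv2
np.set_printoptions(precision=3,suppress=True)
def world(cam,p,st=None):
    c=camera_params(cam)
    if cam=='wrist':
        q=c['T_tool_cam']@np.r_[p,1]; return np.array(st['ee_rot'])@q[:3]+st['tool_pos']
    return np.array(c['R']).T@(np.array(p)-c['t'])
E
python3 - <<'E'
from h import *
s=env.get_state(); print({k:np.round(v,3) for k,v in s.items()}, env.tip_extent)
for c in ['scene','top']:
    im=read_camera(c); cv2.imwrite(f'pics/{c}0.png',im)
    for n in ['paddle_bar','door_hinge','fridge','keeper_mouth','tomato','lemon','onion','mug','salt_shaker']:
        for r in spotter.pinpoint(c,n)[:1]: print(c,n,round(r['score'],2),world(c,r['xyz']))
E
```

```text
{'t': np.float64(0.0), 'joint_pos': array([-1.296,  0.151,  1.438, -0.   ,  1.554, -0.134]), 'joint_velocities': array([-0.001,  0.002,  0.001,  0.002,  0.   , -0.002]), 'effort': array([ -0.005, -71.307, -57.089,  -0.001,   0.009,   0.   ]), 'tool_pos': array([ 228.526, -527.606,  404.108]), 'ee_rot': array([[ 0.918,  0.397, -0.   ],
       [ 0.397, -0.918,  0.001],
       [ 0.   , -0.001, -1.   ]]), 'force': array([ 0.898, -0.39 , -0.383]), 'wrist_torque': array([-0.024, -0.009, -0.024]), 'gripper_force': np.float64(0.0), 'finger_gap': np.float64(85.141)} 173.4
scene paddle_bar 0.49 [ 599.245 -146.552  203.789]
scene door_hinge 0.83 [671.377  50.688 130.914]
scene fridge 0.75 [761.291 -75.286   3.048]
scene keeper_mouth 0.95 [ 653.773 -151.41   204.993]
scene tomato 0.61 [ 463.591 -349.919    2.672]
scene onion 0.73 [ 391.084 -523.741   -1.486]
scene salt_shaker 0.75 [433.975 387.603  -1.16 ]
top paddle_bar 0.67 [ 599.226 -144.008  206.242]
top tomato 0.77 [ 462.61  -347.181    2.2  ]
top lemon 0.57 [ 355.859 -425.004   -2.093]
top onion 0.58 [ 389.541 -523.408    0.91 ]
top mug 0.83 [593.437 506.313  -3.193]
top salt_shaker 0.57 [ 462.972 -346.9      1.137]
```

View pics/scene0.png

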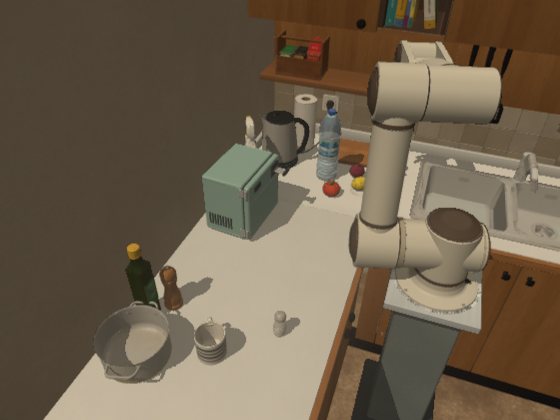

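View pics/top0.png

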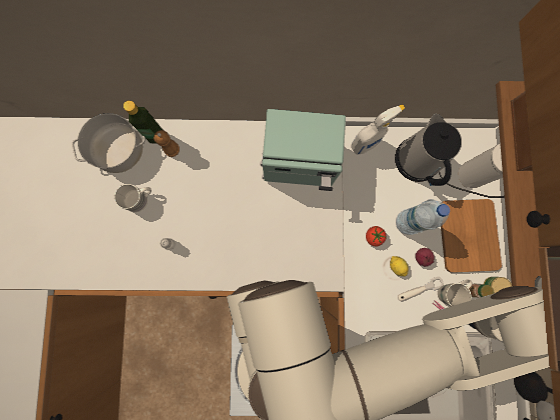

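The scene view shows the fridge at about (240,190), right of the pot and mug. In the top view the paddle is at (326,182), with the tomato, lemon and onion at (375,236), (399,267) and (425,257). The fridge is yawed about -4°. I'll move to a spot above the bar, then turn the wrist the way that leaves joint 6 room for the swing.

Emit:
send_rows([
  [0.92,-0.42,-0.12],
  [0.92,-0.42,-0.12],
  [0.92,-0.42,-0.12],
  [0.92,-0.42,-0.12],
  [0.92,-0.42,-0.12],
  [0.92,-0.42,-0.12],
  [0.92,-0.42,-0.12],
  [0.92,-0.42,-0.12],
  [0.92,-0.42,-0.12],
  [0.92,-0.42,-0.12],
], twist=[0,0,0,0,0,0,0,0,0,0])

```text
t: 2.25
tool_pos: [398.3, -339.2, 434.8]
ee_rot: [[0.918, 0.398, 0.0], [0.398, -0.918, 0.0], [0.0, 0.0, -1.0]]
force: [0.1, 0.2, 0.9]
finger_gap: 85.7
gripper_force: 0.0
```

Emit:
send_rows([
  [0.92,-0.42,-0.12],
  [0.92,-0.42,-0.12],
  [0.92,-0.42,-0.12],
  [0.92,-0.42,-0.12],
  [0.92,-0.42,-0.12],
  [0.92,-0.42,-0.12],
  [0.92,-0.42,-0.12],
  [0.92,-0.42,-0.12],
  [0.92,-0.42,-0.12],
  [0.92,-0.42,-0.12],
], twist=[0,0,0,0,0,0,0,0,0,0])

```text
t: 3.5
tool_pos: [567.7, -151.4, 464.8]
ee_rot: [[0.918, 0.398, 0.0], [0.398, -0.918, 0.0], [0.0, -0.0, -1.0]]
force: [-0.8, -0.4, -0.4]
finger_gap: 85.3
gripper_force: 0.0
```

Emit:
send_rows([
  [0,0,0],
  [0,0,0],
  [0,0,0],
  [0,0,0],
  [0,0,0],
  [0,0,0],
  [0,0,0],
  [0,0,0],
  [0,0,0],
  [0,0,0],
], twist=[-1,-1,-1,-1,-1,-1,-1,-1,-1,-1])

```text
t: 4.75
tool_pos: [567.2, -152.1, 464.7]
ee_rot: [[-0.237, 0.972, -0.0], [0.972, 0.237, 0.0], [0.0, -0.0, -1.0]]
force: [-0.1, 0.1, 0.1]
finger_gap: 85.1
gripper_force: 0.0
```

Emit:
send_rows([
  [0,0,0],
  [0,0,0],
  [0,0,0],
  [0,0,0],
  [0,0,0],
  [0,0,0],
  [0,0,0],
  [0,0,0],
  [0,0,0],
  [0,0,0],
], twist=[-1,-1,-1,-1,-1,-1,-1,-1,-1,0])

```text
t: 6.0
tool_pos: [567.2, -152.1, 464.7]
ee_rot: [[-0.997, 0.08, -0.0], [0.08, 0.997, 0.0], [0.0, 0.0, -1.0]]
force: [0.0, 1.0, -0.2]
finger_gap: 85.4
gripper_force: 0.0
```

```bash
cat > look.py <<'E'
from h import *
import sys
s=env.get_state(); print(s['t'],s['tool_pos'],s['force'],s['joint_pos']); print(s['ee_rot'])
for c in ['wrist','scene','top']:
    im=read_camera(c); cv2.imwrite(f'pics/{c}{sys.argv[1]}.png',im)
    for n in ['paddle_bar','door_hinge','keeper_mouth','fridge']:
        for r in spotter.pinpoint(c,n)[:1]: print(c,n,round(r['score'],2),world(c,r['xyz'],s))
E
python3 look.py 1
```

```text
6.0 [ 567.161 -152.086  464.711] [ 0.043  0.951 -0.196] [-0.393  0.164  1.302  0.     1.675 -1.883]
[[-0.997  0.08  -0.   ]
 [ 0.08   0.997  0.   ]
 [ 0.     0.    -1.   ]]
wrist paddle_bar 0.85 [ 595.443 -147.888  201.184]
wrist door_hinge 0.9 [671.537  49.5   133.026]
wrist keeper_mouth 0.56 [ 652.626 -153.076  206.028]
scene paddle_bar 0.58 [ 596.333 -148.22   203.621]
scene door_hinge 0.89 [668.322  49.717 130.671]
scene keeper_mouth 0.68 [ 654.603 -149.485  206.729]
scene fridge 0.97 [758.497 -74.279   3.458]
top door_hinge 0.76 [672.734  49.051 130.58 ]
top keeper_mouth 0.63 [ 654.286 -143.132  204.019]
```

View pics/wrist1.png

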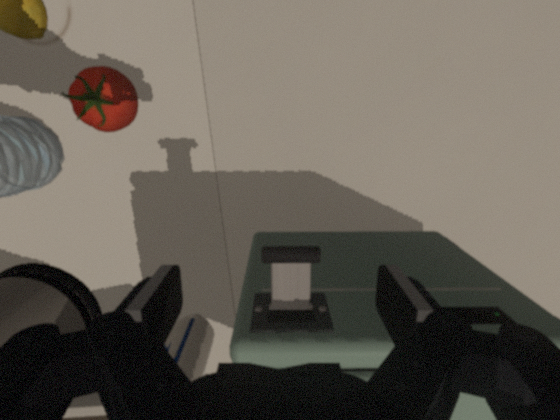

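The wrist picture shows the black bar from (262,254) to (320,254), nearly level, between the open fingers. The pale plate runs down below it to the door. Next I'll segment the bar here and again from a second, lower position.

```bash
cat > bar.py <<'E'
from h import *
import sys,json,os
# usage: bar.py out x0 x1 y0 y1 ; dark box segmentation of bar in wrist picture, stores ray
out=sys.argv[1]; x0,x1,y0,y1=map(int,sys.argv[2:6])
s=env.get_state(); im=read_camera('wrist'); cv2.imwrite(f'pics/w{out}.png',im)
g=im.max(2)[y0:y1,x0:x1]; m=(g<45).astype(np.uint8)
m=cv2.morphologyEx(m,cv2.MORPH_OPEN,np.ones((3,3)))
n,l,st,ce=cv2.connectedComponentsWithStats(m); k=1+np.argmax(st[1:,4])
ys,xs=np.nonzero(l==k); r=cv2.minAreaRect(np.c_[xs,ys].astype(np.float32))
b=cv2.boxPoints(r)+[x0,y0]; c=b.mean(0); print('centre',c,'size',r[1],'angle',r[2],'box',b.tolist())
p=camera_params('wrist'); T=np.array(p['T_tool_cam']); R=np.array(s['ee_rot'])
d=R@T[:3,:3]@np.array([(c[0]-p['cx'])/p['fx'],(c[1]-p['cy'])/p['fy'],1]); o=R@T[:3,3]+s['tool_pos']; d/=np.linalg.norm(d)
L=json.load(open('rays.json')) if os.path.exists('rays.json') else []
L.append([list(o),list(d)]); json.dump(L,open('rays.json','w'))
if len(L)>1:
    A=sum(np.eye(3)-np.outer(q[1],q[1]) for q in L); B=sum((np.eye(3)-np.outer(q[1],q[1]))@q[0] for q in L)
    print('bar',np.linalg.solve(A,B))
h=206
print('at z206',np.array(o)+d*(206-o[2])/d[2], 'cam',o)
for n in ['paddle_bar','door_hinge']:
    for r in spotter.pinpoint('wrist',n)[:1]: print(n,r['score'],world('wrist',r['xyz'],s))
print(s['tool_pos'],s['force'])
E
python3 bar.py a 250 335 235 268
```

```text
centre [290.5 253.5] size (17.0, 59.0) angle 90.0 box [[261.0, 245.0], [320.0, 245.0], [320.0, 262.0], [261.0, 262.0]]
at z206 [ 595.807 -145.778  206.   ] cam [ 496.407 -146.581  433.772]
paddle_bar 0.74 [ 594.474 -148.651  201.739]
door_hinge 0.6 [670.766  48.662 132.438]
[ 567.162 -152.058  464.691] [-0.112  0.06  -0.367]
```

Emit:
send_rows([
  [0.3,0,0.6],
  [0.3,0,0.6],
  [0.3,0,0.6],
  [0.3,0,0.6],
  [0,0,0],
  [0,0,0],
  [0,0,0],
], twist=[0,0,0,0,0,0,0])

```text
t: 7.78
tool_pos: [537.5, -149.7, 405.3]
ee_rot: [[-0.997, 0.08, 0.001], [0.08, 0.997, -0.0], [-0.001, -0.0, -1.0]]
force: [-0.1, 0.4, 0.1]
finger_gap: 85.2
gripper_force: 0.0
```

```bash
python3 bar.py b 235 345 215 310
```

```text
Traceback (most recent call last):
  File "bar.py", line 8, in <module>
    n,l,st,ce=cv2.connectedComponentsWithStats(m); k=1+np.argmax(st[1:,4])
                                                       ~~~~~~~~~^^^^^^^^^^
ValueError: attempt to get argmax of an empty sequence
```

```bash
python3 - <<'E'
from h import *
s=env.get_state();p=camera_params('wrist');T=np.array(p['T_tool_cam']);R=np.array(s['ee_rot'])
q=np.linalg.inv(T)@np.r_[R.T@(np.array([596,-146,206])-s['tool_pos']),1]; print(p['fx']*q[0]/q[2]+p['cx'],p['fy']*q[1]/q[2]+p['cy'],q)
E
python3 bar.py b 235 345 300 380
```

```text
293.11742455575387 339.0841189355933 [  8.684  77.01  197.495   1.   ]
centre [293.5 340. ] size (24.0, 75.0) angle 90.0 box [[256.0, 328.0], [331.0, 328.0], [331.0, 352.0], [256.0, 352.0]]
bar [ 594.693 -145.788  208.553]
at z206 [ 596.664 -145.814  206.   ] cam [ 466.763 -144.251  374.241]
paddle_bar 0.75 [ 595.803 -146.876  201.377]
[ 537.498 -149.709  405.209] [-0.553 -0.142 -0.746]
```

View pics/wb.png

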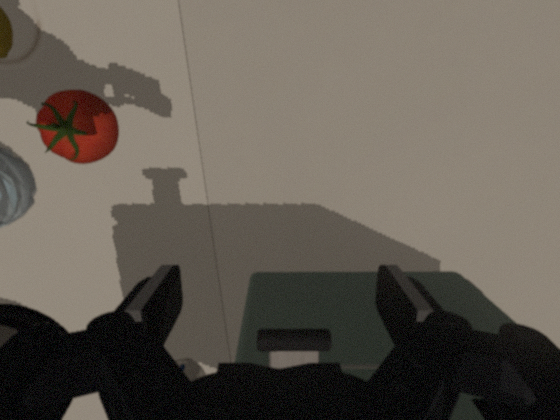

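The bar is at (293,340) in this view. Triangulated, it lies near (596, -146, 206), the yaw is about -4.6° and the hinge is near (671, 49). I'll go over the bar and descend.

Emit:
send_rows([
  [-0.58,0.084,0],
  [-0.58,0.084,0],
  [-0.58,0.084,0],
  [-0.58,0.084,0],
  [0,0,0.46],
  [0,0,0.46],
  [0,0,0.46],
  [0,0,0.46],
  [0,0,0],
  [0,0,0],
], twist=[0,0,0,0,0,0,0,0,0,0])

```text
t: 9.22
tool_pos: [595.7, -146.0, 359.1]
ee_rot: [[-0.997, 0.08, 0.0], [0.08, 0.997, -0.0], [-0.001, -0.0, -1.0]]
force: [0.4, -0.1, 0.9]
finger_gap: 85.2
gripper_force: 0.0
```

```bash
python3 look.py 2
```

```text
9.225 [ 595.748 -145.96   359.099] [ 0.418 -0.143  0.861] [-0.366  0.248  1.413  0.     1.48  -1.857]
[[-0.997  0.08   0.   ]
 [ 0.08   0.997 -0.   ]
 [-0.001 -0.    -1.   ]]
wrist paddle_bar 0.91 [ 596.506 -147.611  202.057]
wrist keeper_mouth 0.45 [ 599.225 -147.929  201.6  ]
scene paddle_bar 0.41 [ 597.71  -144.942  203.52 ]
scene door_hinge 0.7 [761.241 -76.318   3.439]
scene keeper_mouth 0.68 [ 655.225 -149.401  207.515]
scene fridge 0.61 [760.597 -73.104   1.812]
top door_hinge 0.59 [673.062  48.723 129.118]
```

Emit:
send_rows([
  [0,0,0],
  [0,0,0],
  [0,0,0],
  [0,0,0],
  [0,0,0],
  [0,0,0],
  [0,0,0],
  [0,0,0],
], twist=[0,0,0,0,0,0,0,0], grip=30)

```text
t: 10.98
tool_pos: [595.7, -145.8, 358.9]
ee_rot: [[-0.997, 0.08, 0.0], [0.08, 0.997, 0.0], [-0.0, 0.0, -1.0]]
force: [-1.8, 3.1, 5.8]
finger_gap: 42.3
gripper_force: 60.4
```

```bash
python3 - <<'E'
from h import *
im=read_camera('wrist');cv2.imwrite('pics/w3.png',im)
s=env.get_state();print(s['force'],s['wrist_torque'],s['tool_pos'])
E
```

```text
[-2.791  3.668  5.318] [0.698 0.356 0.035] [ 595.727 -145.762  358.923]
```

View pics/w3.png

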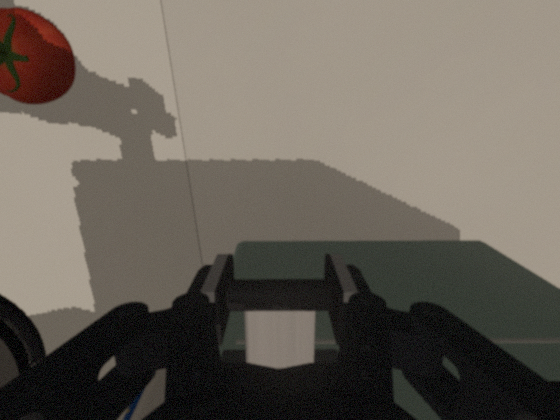

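The bar is pinched on its ends at (280,295) in the picture. I'll take up the slack with a first small lift.

Emit:
send_rows([
  [0,0,-0.04],
  [0,0,-0.04],
  [0,0,0],
], twist=[0,0,0])

```text
t: 11.4
tool_pos: [595.8, -145.8, 360.4]
ee_rot: [[-0.997, 0.08, -0.0], [0.08, 0.997, 0.001], [0.001, 0.0, -1.0]]
force: [0.9, 4.0, -3.0]
finger_gap: 42.6
gripper_force: 61.1
```

Emit:
send_rows([
  [0,0,-0.04],
  [0,0,0],
], twist=[0,0])

```text
t: 11.65
tool_pos: [595.7, -145.8, 361.7]
ee_rot: [[-0.997, 0.08, -0.0], [0.08, 0.997, 0.0], [0.0, 0.0, -1.0]]
force: [1.3, 4.5, -4.5]
finger_gap: 42.8
gripper_force: 61.1
```

Emit:
send_rows([
  [-0.002,0,-0.04],
  [0,0,0],
], twist=[0,0])

```text
t: 11.9
tool_pos: [595.8, -145.8, 362.7]
ee_rot: [[-0.997, 0.08, -0.0], [0.08, 0.997, 0.0], [0.0, 0.0, -1.0]]
force: [1.0, 5.3, -3.9]
finger_gap: 42.2
gripper_force: 61.2
```

Emit:
send_rows([
  [-0.002,0,-0.04],
  [0,0,0],
], twist=[0,0])

```text
t: 12.15
tool_pos: [595.9, -145.8, 363.7]
ee_rot: [[-0.997, 0.08, -0.0], [0.08, 0.997, 0.0], [0.0, 0.0, -1.0]]
force: [1.5, 5.5, -4.1]
finger_gap: 42.3
gripper_force: 61.2
```

Emit:
send_rows([
  [-0.004,0.02,-0.05],
  [-0.004,0,-0.04],
  [0,0,0],
], twist=[0,0,0])

```text
t: 12.52
tool_pos: [596.1, -145.6, 366.1]
ee_rot: [[-0.997, 0.08, 0.0], [0.08, 0.997, -0.0], [-0.0, -0.0, -1.0]]
force: [1.5, 0.6, -4.2]
finger_gap: 42.5
gripper_force: 61.2
```

Emit:
send_rows([
  [-0.002,0,-0.016],
  [0,0,0],
], twist=[0,0])

```text
t: 12.78
tool_pos: [596.1, -145.6, 366.4]
ee_rot: [[-0.997, 0.08, -0.0], [0.08, 0.997, -0.0], [0.0, -0.0, -1.0]]
force: [0.8, 0.1, -4.5]
finger_gap: 42.7
gripper_force: 61.2
```

Emit:
send_rows([
  [-0.002,0,-0.012],
  [0,0,0],
], twist=[0,0])

```text
t: 13.02
tool_pos: [596.2, -145.5, 366.7]
ee_rot: [[-0.997, 0.08, -0.0], [0.08, 0.997, -0.0], [0.0, -0.0, -1.0]]
force: [0.5, -1.2, -4.4]
finger_gap: 42.2
gripper_force: 61.3
```

Emit:
send_rows([
  [-0.002,0,-0.012],
  [0,0,0],
], twist=[0,0])

```text
t: 13.28
tool_pos: [596.2, -145.5, 366.9]
ee_rot: [[-0.997, 0.08, -0.0], [0.08, 0.997, 0.0], [0.0, -0.0, -1.0]]
force: [0.3, -0.7, -4.1]
finger_gap: 42.8
gripper_force: 61.3
```

Emit:
send_rows([
  [-0.002,0,-0.013],
  [0,0,0],
], twist=[0,0])

```text
t: 13.52
tool_pos: [596.3, -145.5, 367.3]
ee_rot: [[-0.997, 0.08, -0.0], [0.08, 0.997, -0.0], [0.0, -0.0, -1.0]]
force: [0.1, -1.3, -4.3]
finger_gap: 42.1
gripper_force: 61.3
```

Emit:
send_rows([
  [-0.002,0,-0.013],
  [0,0,0],
], twist=[0,0])

```text
t: 13.78
tool_pos: [596.3, -145.5, 367.6]
ee_rot: [[-0.997, 0.08, -0.0], [0.08, 0.997, 0.0], [0.0, 0.0, -1.0]]
force: [0.2, -0.8, -4.8]
finger_gap: 42.5
gripper_force: 61.3
```

Emit:
send_rows([
  [-0.002,0,-0.013],
  [0,0,0],
], twist=[0,0])

```text
t: 14.02
tool_pos: [596.4, -145.5, 367.9]
ee_rot: [[-0.997, 0.08, -0.0], [0.08, 0.997, 0.0], [0.0, 0.0, -1.0]]
force: [0.3, -1.4, -4.0]
finger_gap: 42.4
gripper_force: 61.3
```

Emit:
send_rows([
  [-0.002,0,-0.013],
  [0,0,0],
], twist=[0,0])

```text
t: 14.28
tool_pos: [596.4, -145.5, 368.3]
ee_rot: [[-0.997, 0.08, -0.0], [0.08, 0.997, 0.0], [0.0, 0.0, -1.0]]
force: [-0.1, -1.1, -3.3]
finger_gap: 42.3
gripper_force: 61.3
```

Emit:
send_rows([
  [-0.002,0,-0.014],
  [0,0,0],
], twist=[0,0])

```text
t: 14.52
tool_pos: [596.5, -145.5, 368.6]
ee_rot: [[-0.997, 0.08, 0.0], [0.08, 0.997, 0.0], [-0.0, 0.0, -1.0]]
force: [-0.3, -1.7, -3.5]
finger_gap: 42.7
gripper_force: 61.3
```

Emit:
send_rows([
  [-0.002,0,-0.014],
  [0,0,0],
], twist=[0,0])

```text
t: 14.78
tool_pos: [596.5, -145.5, 369.0]
ee_rot: [[-0.997, 0.08, 0.0], [0.08, 0.997, 0.0], [-0.0, 0.0, -1.0]]
force: [0.2, -1.4, -3.8]
finger_gap: 42.7
gripper_force: 61.3
```

Emit:
send_rows([
  [-0.003,0,-0.014],
  [0,0,0],
], twist=[0,0])

```text
t: 15.02
tool_pos: [596.6, -145.5, 369.3]
ee_rot: [[-0.997, 0.08, -0.0], [0.08, 0.997, 0.0], [0.0, 0.0, -1.0]]
force: [0.0, -1.3, -4.7]
finger_gap: 42.4
gripper_force: 61.3
```

Emit:
send_rows([
  [-0.003,0,-0.014],
  [0,0,0],
], twist=[0,0])

```text
t: 15.28
tool_pos: [596.7, -145.5, 369.7]
ee_rot: [[-0.997, 0.08, 0.0], [0.08, 0.997, 0.0], [-0.0, 0.0, -1.0]]
force: [-0.5, -2.2, -4.0]
finger_gap: 42.4
gripper_force: 61.3
```

Emit:
send_rows([
  [-0.003,0,-0.014],
  [0,0,0],
], twist=[0,0])

```text
t: 15.52
tool_pos: [596.8, -145.5, 370.0]
ee_rot: [[-0.997, 0.08, -0.0], [0.08, 0.997, 0.0], [0.0, 0.0, -1.0]]
force: [0.8, -2.1, -4.4]
finger_gap: 42.7
gripper_force: 61.3
```

Emit:
send_rows([
  [-0.003,0,-0.014],
  [0,0,0],
], twist=[0,0])

```text
t: 15.78
tool_pos: [596.8, -145.5, 370.4]
ee_rot: [[-0.997, 0.08, -0.0], [0.08, 0.997, 0.0], [0.0, 0.0, -1.0]]
force: [-0.4, -2.1, -4.3]
finger_gap: 42.6
gripper_force: 61.3
```

Emit:
send_rows([
  [-0.003,-0.004,-0.014],
  [0,0,0],
], twist=[0,0])

```text
t: 16.02
tool_pos: [596.9, -145.6, 370.7]
ee_rot: [[-0.997, 0.08, -0.0], [0.08, 0.997, 0.0], [0.0, 0.0, -1.0]]
force: [-0.2, -1.3, -5.0]
finger_gap: 42.6
gripper_force: 61.3
```

Emit:
send_rows([
  [-0.003,0,-0.014],
  [0,0,0],
], twist=[0,0])

```text
t: 16.27
tool_pos: [597.0, -145.6, 371.1]
ee_rot: [[-0.997, 0.08, -0.0], [0.08, 0.997, 0.0], [0.0, 0.0, -1.0]]
force: [-1.0, -0.8, -4.5]
finger_gap: 42.5
gripper_force: 61.3
```

Emit:
send_rows([
  [-0.003,0,-0.014],
  [0,0,0],
], twist=[0,0])

```text
t: 16.52
tool_pos: [597.0, -145.6, 371.4]
ee_rot: [[-0.997, 0.08, 0.0], [0.08, 0.997, 0.0], [0.0, 0.0, -1.0]]
force: [-0.7, -0.3, -4.6]
finger_gap: 42.4
gripper_force: 61.3
```

Emit:
send_rows([
  [-0.003,0,-0.014],
  [0,0,0],
], twist=[0,0])

```text
t: 16.77
tool_pos: [597.1, -145.6, 371.8]
ee_rot: [[-0.997, 0.08, -0.0], [0.08, 0.997, 0.0], [0.0, 0.0, -1.0]]
force: [-1.5, 0.1, -4.0]
finger_gap: 42.3
gripper_force: 61.3
```

Emit:
send_rows([
  [-0.003,0,-0.014],
  [0,0,0],
], twist=[0,0])

```text
t: 17.02
tool_pos: [597.2, -145.6, 372.1]
ee_rot: [[-0.997, 0.08, 0.0], [0.08, 0.997, 0.0], [-0.0, 0.0, -1.0]]
force: [-0.4, -0.6, -3.8]
finger_gap: 42.4
gripper_force: 61.3
```

Emit:
send_rows([
  [-0.003,0,-0.014],
  [0,0,0],
], twist=[0,0])

```text
t: 17.27
tool_pos: [597.3, -145.7, 372.5]
ee_rot: [[-0.997, 0.08, 0.0], [0.08, 0.997, 0.0], [-0.0, 0.0, -1.0]]
force: [-0.7, 0.1, -5.4]
finger_gap: 42.4
gripper_force: 61.3
```

Emit:
send_rows([
  [0,0,0],
], twist=[0])

```text
t: 17.4
tool_pos: [597.3, -145.7, 372.4]
ee_rot: [[-0.997, 0.08, -0.0], [0.08, 0.997, 0.0], [0.0, 0.0, -1.0]]
force: [0.4, 0.1, -5.0]
finger_gap: 42.5
gripper_force: 61.3
```

Emit:
send_rows([
  [-0.003,0,-0.012],
  [0,0,0],
], twist=[0,0])

```text
t: 17.65
tool_pos: [597.4, -145.6, 372.8]
ee_rot: [[-0.997, 0.08, -0.0], [0.08, 0.997, 0.0], [0.0, 0.0, -1.0]]
force: [0.3, 0.2, -4.7]
finger_gap: 42.5
gripper_force: 61.3
```

Emit:
send_rows([
  [-0.004,0,-0.014],
  [0,0,0],
], twist=[0,0])

```text
t: 17.9
tool_pos: [597.4, -145.7, 373.1]
ee_rot: [[-0.997, 0.08, 0.0], [0.08, 0.997, 0.0], [-0.0, 0.0, -1.0]]
force: [0.3, 0.2, -5.0]
finger_gap: 42.6
gripper_force: 61.3
```

Emit:
send_rows([
  [-0.004,0,-0.014],
  [0,0,0],
], twist=[0,0])

```text
t: 18.15
tool_pos: [597.6, -145.7, 373.5]
ee_rot: [[-0.997, 0.08, 0.0], [0.08, 0.997, 0.0], [-0.0, 0.0, -1.0]]
force: [0.8, 0.5, -4.4]
finger_gap: 42.6
gripper_force: 61.3
```

Emit:
send_rows([
  [-0.004,0,-0.014],
  [0,0,0],
], twist=[0,0])

```text
t: 18.4
tool_pos: [597.6, -145.7, 373.8]
ee_rot: [[-0.997, 0.08, 0.0], [0.08, 0.997, 0.0], [-0.0, 0.0, -1.0]]
force: [-0.5, 0.7, -3.7]
finger_gap: 42.7
gripper_force: 61.3
```

Emit:
send_rows([
  [-0.004,0,-0.014],
  [0,0,0],
], twist=[0,0])

```text
t: 18.65
tool_pos: [597.7, -145.7, 374.2]
ee_rot: [[-0.997, 0.08, -0.0], [0.08, 0.997, 0.0], [0.0, 0.0, -1.0]]
force: [0.3, -0.4, -5.1]
finger_gap: 42.7
gripper_force: 61.3
```

Emit:
send_rows([
  [-0.004,0,-0.014],
  [0,0,0],
], twist=[0,0])

```text
t: 18.9
tool_pos: [597.8, -145.7, 374.5]
ee_rot: [[-0.997, 0.08, -0.0], [0.08, 0.997, 0.0], [0.0, 0.0, -1.0]]
force: [-0.5, 1.0, -4.5]
finger_gap: 42.9
gripper_force: 61.3
```

Emit:
send_rows([
  [-0.004,0,-0.014],
  [0,0,0],
], twist=[0,0])

```text
t: 19.15
tool_pos: [597.9, -145.7, 374.9]
ee_rot: [[-0.997, 0.08, -0.0], [0.08, 0.997, 0.0], [0.0, 0.0, -1.0]]
force: [-1.0, -0.8, -4.8]
finger_gap: 42.7
gripper_force: 61.3
```

Emit:
send_rows([
  [-0.004,0,-0.014],
  [0,0,0],
], twist=[0,0])

```text
t: 19.4
tool_pos: [598.0, -145.7, 375.2]
ee_rot: [[-0.997, 0.08, -0.0], [0.08, 0.997, 0.0], [0.0, 0.0, -1.0]]
force: [-0.8, -0.2, -4.9]
finger_gap: 42.6
gripper_force: 61.3
```

Emit:
send_rows([
  [-0.004,0,-0.014],
  [0,0,0],
], twist=[0,0])

```text
t: 19.65
tool_pos: [598.1, -145.7, 375.6]
ee_rot: [[-0.997, 0.08, -0.0], [0.08, 0.997, 0.0], [0.0, 0.0, -1.0]]
force: [0.2, 0.6, -5.4]
finger_gap: 42.3
gripper_force: 61.3
```

Emit:
send_rows([
  [-0.004,0,-0.014],
  [0,0,0],
], twist=[0,0])

```text
t: 19.9
tool_pos: [598.3, -145.7, 375.9]
ee_rot: [[-0.997, 0.08, -0.0], [0.08, 0.997, 0.0], [0.0, 0.0, -1.0]]
force: [0.2, 0.5, -5.4]
finger_gap: 42.5
gripper_force: 61.3
```

Emit:
send_rows([
  [-0.004,0,-0.014],
  [0,0,0],
], twist=[0,0])

```text
t: 20.15
tool_pos: [598.4, -145.7, 376.3]
ee_rot: [[-0.997, 0.08, -0.0], [0.08, 0.997, 0.0], [0.0, 0.0, -1.0]]
force: [-0.5, -0.2, -5.0]
finger_gap: 42.2
gripper_force: 61.3
```

Emit:
send_rows([
  [-0.004,0,-0.014],
  [0,0,0],
], twist=[0,0])

```text
t: 20.4
tool_pos: [598.5, -145.7, 376.6]
ee_rot: [[-0.997, 0.08, 0.0], [0.08, 0.997, 0.0], [-0.0, 0.0, -1.0]]
force: [-0.4, -0.0, -5.3]
finger_gap: 42.3
gripper_force: 61.4
```

Emit:
send_rows([
  [-0.004,0,-0.014],
  [0,0,0],
], twist=[0,0])

```text
t: 20.65
tool_pos: [598.6, -145.8, 377.0]
ee_rot: [[-0.997, 0.08, 0.0], [0.08, 0.997, 0.0], [-0.0, 0.0, -1.0]]
force: [0.8, 0.5, -6.2]
finger_gap: 42.5
gripper_force: 61.4
```

Emit:
send_rows([
  [0,0,0],
], twist=[0])

```text
t: 20.78
tool_pos: [598.6, -145.7, 377.0]
ee_rot: [[-0.997, 0.08, 0.0], [0.08, 0.997, 0.0], [-0.0, 0.0, -1.0]]
force: [-0.1, -0.1, -5.4]
finger_gap: 42.3
gripper_force: 61.4
```

Emit:
send_rows([
  [-0.003,0,-0.008],
  [0,0,0],
], twist=[0,0])

```text
t: 21.02
tool_pos: [598.6, -145.8, 377.2]
ee_rot: [[-0.997, 0.08, 0.0], [0.08, 0.997, 0.0], [-0.0, 0.0, -1.0]]
force: [1.3, 1.1, -4.4]
finger_gap: 42.4
gripper_force: 61.4
```

Emit:
send_rows([
  [-0.005,0,-0.014],
  [0,0,0],
], twist=[0,0])

```text
t: 21.28
tool_pos: [598.7, -145.8, 377.5]
ee_rot: [[-0.997, 0.08, 0.0], [0.08, 0.997, 0.0], [-0.0, 0.0, -1.0]]
force: [1.1, 0.8, -5.4]
finger_gap: 42.5
gripper_force: 61.4
```

Emit:
send_rows([
  [-0.005,0,-0.014],
  [0,0,0],
], twist=[0,0])

```text
t: 21.52
tool_pos: [598.9, -145.8, 377.9]
ee_rot: [[-0.997, 0.08, 0.0], [0.08, 0.997, 0.0], [0.0, 0.0, -1.0]]
force: [1.3, 1.5, -5.9]
finger_gap: 42.3
gripper_force: 61.4
```

Emit:
send_rows([
  [-0.005,0,-0.012],
  [0,0,0],
], twist=[0,0])

```text
t: 21.78
tool_pos: [599.0, -145.8, 378.2]
ee_rot: [[-0.997, 0.08, -0.0], [0.08, 0.997, 0.0], [0.0, 0.0, -1.0]]
force: [0.3, 0.7, -6.0]
finger_gap: 42.5
gripper_force: 61.4
```

Emit:
send_rows([
  [-0.004,0,-0.012],
  [0,0,0],
], twist=[0,0])

```text
t: 22.02
tool_pos: [599.1, -145.8, 378.5]
ee_rot: [[-0.997, 0.08, 0.0], [0.08, 0.997, 0.0], [-0.0, 0.0, -1.0]]
force: [1.0, 0.7, -4.8]
finger_gap: 42.7
gripper_force: 61.4
```

Emit:
send_rows([
  [-0.005,0,-0.014],
  [0,0,0],
], twist=[0,0])

```text
t: 22.28
tool_pos: [599.2, -145.8, 378.8]
ee_rot: [[-0.997, 0.08, -0.0], [0.08, 0.997, 0.0], [0.0, 0.0, -1.0]]
force: [0.9, 0.2, -5.2]
finger_gap: 42.6
gripper_force: 61.4
```

Emit:
send_rows([
  [-0.005,0,-0.014],
  [0,0,0],
], twist=[0,0])

```text
t: 22.52
tool_pos: [599.4, -145.8, 379.2]
ee_rot: [[-0.997, 0.08, 0.0], [0.08, 0.997, 0.0], [-0.0, 0.0, -1.0]]
force: [0.7, -0.3, -5.6]
finger_gap: 42.4
gripper_force: 61.4
```

Emit:
send_rows([
  [-0.005,0,-0.014],
  [0,0,0],
], twist=[0,0])

```text
t: 22.78
tool_pos: [599.5, -145.8, 379.5]
ee_rot: [[-0.997, 0.08, 0.0], [0.08, 0.997, 0.0], [-0.0, 0.0, -1.0]]
force: [1.2, -0.2, -6.4]
finger_gap: 42.5
gripper_force: 61.4
```

Emit:
send_rows([
  [-0.005,0,-0.014],
  [0,0,0],
], twist=[0,0])

```text
t: 23.02
tool_pos: [599.6, -145.8, 379.9]
ee_rot: [[-0.997, 0.08, 0.0], [0.08, 0.997, 0.0], [-0.0, 0.0, -1.0]]
force: [1.3, 0.7, -5.3]
finger_gap: 42.2
gripper_force: 61.4
```

Emit:
send_rows([
  [-0.005,0,-0.014],
  [0,0,0],
], twist=[0,0])

```text
t: 23.28
tool_pos: [599.7, -145.8, 380.2]
ee_rot: [[-0.997, 0.08, -0.0], [0.08, 0.997, 0.0], [0.0, 0.0, -1.0]]
force: [1.4, 0.2, -6.0]
finger_gap: 42.4
gripper_force: 61.5
```

Emit:
send_rows([
  [-0.005,0,-0.014],
  [0,0,0],
], twist=[0,0])

```text
t: 23.52
tool_pos: [599.8, -145.9, 380.6]
ee_rot: [[-0.997, 0.08, 0.0], [0.08, 0.997, 0.0], [-0.0, 0.0, -1.0]]
force: [0.9, -0.3, -6.7]
finger_gap: 42.6
gripper_force: 61.5
```

Emit:
send_rows([
  [0,0,0],
], twist=[0])

```text
t: 23.65
tool_pos: [599.8, -145.9, 380.5]
ee_rot: [[-0.997, 0.08, -0.0], [0.08, 0.997, 0.0], [0.0, 0.0, -1.0]]
force: [1.1, 0.5, -7.1]
finger_gap: 42.6
gripper_force: 61.5
```

Emit:
send_rows([
  [-0.005,0,-0.01],
  [0,0,0],
], twist=[0,0])

```text
t: 23.9
tool_pos: [600.0, -145.9, 380.8]
ee_rot: [[-0.997, 0.08, -0.0], [0.08, 0.997, 0.0], [0.0, 0.0, -1.0]]
force: [1.2, 0.1, -5.3]
finger_gap: 42.6
gripper_force: 61.5
```

Emit:
send_rows([
  [-0.004,0,-0.01],
  [0,0,0],
], twist=[0,0])

```text
t: 24.15
tool_pos: [600.1, -145.9, 381.0]
ee_rot: [[-0.997, 0.08, -0.0], [0.08, 0.997, 0.0], [0.0, 0.0, -1.0]]
force: [1.4, 0.2, -6.2]
finger_gap: 42.6
gripper_force: 61.5
```

Emit:
send_rows([
  [0,0,0],
], twist=[0])

```text
t: 24.28
tool_pos: [600.1, -145.9, 381.1]
ee_rot: [[-0.997, 0.08, -0.0], [0.08, 0.997, 0.0], [0.0, 0.0, -1.0]]
force: [1.2, 0.0, -5.6]
finger_gap: 42.3
gripper_force: 61.5
```

Emit:
send_rows([
  [-0.006,0,-0.014],
  [0,0,0],
], twist=[0,0])

```text
t: 24.52
tool_pos: [600.2, -145.9, 381.4]
ee_rot: [[-0.997, 0.08, -0.0], [0.08, 0.997, 0.0], [0.0, 0.0, -1.0]]
force: [1.9, 0.3, -5.2]
finger_gap: 42.5
gripper_force: 61.5
```

Emit:
send_rows([
  [-0.006,0,-0.014],
  [0,0,0],
], twist=[0,0])

```text
t: 24.78
tool_pos: [600.4, -145.9, 381.8]
ee_rot: [[-0.997, 0.08, 0.0], [0.08, 0.997, 0.0], [-0.0, 0.0, -1.0]]
force: [0.5, 1.2, -7.0]
finger_gap: 42.7
gripper_force: 61.5
```

Emit:
send_rows([
  [0,0,0],
], twist=[0])

```text
t: 24.9
tool_pos: [600.4, -145.9, 381.7]
ee_rot: [[-0.997, 0.08, -0.0], [0.08, 0.997, 0.0], [0.0, 0.0, -1.0]]
force: [0.9, 1.0, -7.1]
finger_gap: 42.3
gripper_force: 61.5
```

Emit:
send_rows([
  [-0.005,0,-0.01],
  [0,0,0],
], twist=[0,0])

```text
t: 25.15
tool_pos: [600.5, -145.9, 382.0]
ee_rot: [[-0.997, 0.08, 0.0], [0.08, 0.997, 0.0], [0.0, 0.0, -1.0]]
force: [0.1, 0.5, -5.2]
finger_gap: 42.7
gripper_force: 61.5
```

Emit:
send_rows([
  [-0.006,0,-0.013],
  [0,0,0],
], twist=[0,0])

```text
t: 25.4
tool_pos: [600.6, -145.9, 382.3]
ee_rot: [[-0.997, 0.08, -0.0], [0.08, 0.997, 0.0], [0.0, 0.0, -1.0]]
force: [0.6, 0.7, -5.5]
finger_gap: 42.5
gripper_force: 61.5
```

Emit:
send_rows([
  [-0.006,0,-0.013],
  [0,0,0],
], twist=[0,0])

```text
t: 25.65
tool_pos: [600.8, -145.9, 382.5]
ee_rot: [[-0.997, 0.08, -0.0], [0.08, 0.997, 0.0], [0.0, 0.0, -1.0]]
force: [1.3, 0.6, -6.1]
finger_gap: 42.5
gripper_force: 61.7
```

Emit:
send_rows([
  [-0.005,0,-0.01],
  [0,0,0],
], twist=[0,0])

```text
t: 25.9
tool_pos: [600.9, -145.9, 382.8]
ee_rot: [[-0.997, 0.08, -0.0], [0.08, 0.997, 0.0], [0.0, 0.0, -1.0]]
force: [0.6, 0.2, -7.8]
finger_gap: 42.3
gripper_force: 61.8
```

Emit:
send_rows([
  [0,0,0],
], twist=[0])

```text
t: 26.02
tool_pos: [600.9, -146.0, 382.8]
ee_rot: [[-0.997, 0.08, -0.0], [0.08, 0.997, 0.0], [0.0, 0.0, -1.0]]
force: [-0.1, -0.1, -8.9]
finger_gap: 42.4
gripper_force: 61.8
```

Emit:
send_rows([
  [-0.003,0,-0.008],
  [0,0,0],
], twist=[0,0])

```text
t: 26.28
tool_pos: [601.0, -146.0, 383.0]
ee_rot: [[-0.997, 0.08, -0.0], [0.08, 0.997, 0.0], [0.0, 0.0, -1.0]]
force: [1.1, -0.7, -10.5]
finger_gap: 42.4
gripper_force: 62.0
```

Emit:
send_rows([
  [0,0,0],
], twist=[0])

```text
t: 26.4
tool_pos: [601.0, -145.9, 383.0]
ee_rot: [[-0.997, 0.08, -0.0], [0.08, 0.997, 0.0], [0.0, 0.0, -1.0]]
force: [1.1, 0.3, -10.4]
finger_gap: 42.4
gripper_force: 62.0
```

The tongue bottoms at about z = 382.5; a 0.2 mm step there added about 2 N. I'll drop back to mid-window, then feel the door gently.

Emit:
send_rows([
  [0.022,0,0.05],
  [0.021,0,0.05],
  [0,0,0],
  [0,0,0],
], twist=[0,0,0,0])

```text
t: 26.9
tool_pos: [599.9, -145.8, 380.7]
ee_rot: [[-0.997, 0.08, 0.0], [0.08, 0.997, 0.0], [-0.0, 0.0, -1.0]]
force: [0.7, 1.0, -6.0]
finger_gap: 42.6
gripper_force: 62.3
```

Emit:
send_rows([
  [0.052,0.015,0],
  [0.052,0.015,0],
  [0,0,0],
  [0,0,0],
], twist=[0.047,0.047,0,0])

```text
t: 27.4
tool_pos: [597.3, -144.9, 380.6]
ee_rot: [[-0.996, 0.093, -0.0], [0.093, 0.996, 0.0], [0.0, 0.0, -1.0]]
force: [-0.0, -0.4, -5.3]
finger_gap: 42.4
gripper_force: 62.3
```

Emit:
send_rows([
  [0.028,0.008,0],
  [0,0,0],
], twist=[0.025,0])

```text
t: 27.65
tool_pos: [596.7, -144.6, 380.6]
ee_rot: [[-0.995, 0.096, -0.0], [0.096, 0.995, 0.0], [0.0, 0.0, -1.0]]
force: [1.1, 0.3, -5.5]
finger_gap: 42.3
gripper_force: 62.3
```

Emit:
send_rows([
  [0.02,0.006,0],
  [0,0,0],
], twist=[0.018,0])

```text
t: 27.9
tool_pos: [596.2, -144.4, 380.6]
ee_rot: [[-0.995, 0.099, -0.0], [0.099, 0.995, 0.0], [0.0, 0.0, -1.0]]
force: [1.2, 0.4, -5.6]
finger_gap: 42.4
gripper_force: 62.3
```

Emit:
send_rows([
  [0.014,0.004,0],
  [0,0,0],
], twist=[0.0125,0])

```text
t: 28.15
tool_pos: [595.9, -144.3, 380.6]
ee_rot: [[-0.995, 0.101, -0.0], [0.101, 0.995, 0.0], [0.0, 0.0, -1.0]]
force: [1.0, -0.4, -6.4]
finger_gap: 42.4
gripper_force: 62.3
```

Emit:
send_rows([
  [0.03,0.0085,0],
  [0,0,0],
], twist=[0.027,0])

```text
t: 28.4
tool_pos: [595.1, -144.0, 380.6]
ee_rot: [[-0.995, 0.104, -0.0], [0.104, 0.995, 0.0], [0.0, 0.0, -1.0]]
force: [-0.0, -1.5, -5.9]
finger_gap: 42.7
gripper_force: 62.3
```

Emit:
send_rows([
  [0.03,0.0085,0],
  [0,0,0],
], twist=[0.027,0])

```text
t: 28.65
tool_pos: [594.4, -143.7, 380.6]
ee_rot: [[-0.994, 0.108, -0.0], [0.108, 0.994, 0.0], [0.0, 0.0, -1.0]]
force: [1.1, -0.5, -5.3]
finger_gap: 42.3
gripper_force: 62.3
```

The door has moved 5.7 mm with no resistance, so the tongue is free. I'll swing on slowly.

Emit:
send_rows([
  [0.07,0.02,0],
  [0.139,0.0395,0],
  [0.139,0.0395,0],
  [0.139,0.0395,0],
  [0,0,0],
], twist=[0.0625,0.125,0.125,0.125,0])

```text
t: 29.28
tool_pos: [582.5, -138.6, 380.7]
ee_rot: [[-0.986, 0.169, -0.0], [0.169, 0.986, 0.0], [0.0, -0.0, -1.0]]
force: [0.2, 0.5, -4.4]
finger_gap: 42.6
gripper_force: 62.4
```

Emit:
send_rows([
  [0.139,0.0395,0],
  [0.139,0.0395,0],
  [0.139,0.0395,0],
  [0.139,0.0395,0],
  [0,0,0],
], twist=[0.125,0.125,0.125,0.125,0])

```text
t: 29.9
tool_pos: [569.7, -132.0, 380.7]
ee_rot: [[-0.971, 0.237, -0.0], [0.237, 0.971, 0.0], [0.0, 0.0, -1.0]]
force: [-1.0, 0.6, -4.9]
finger_gap: 42.3
gripper_force: 62.4
```

Emit:
send_rows([
  [0.139,0.0395,0],
  [0.139,0.0395,0],
  [0.209,0.06,0],
  [0.209,0.06,0],
  [0.209,0.06,0],
  [0.209,0.06,0],
  [0.209,0.06,0],
  [0.139,0.0395,0],
], twist=[0.125,0.125,0.1875,0.1875,0.1875,0.1875,0.1875,0.125])

```text
t: 30.9
tool_pos: [538.3, -110.5, 380.7]
ee_rot: [[-0.912, 0.411, 0.0], [0.411, 0.912, 0.0], [-0.0, 0.0, -1.0]]
force: [1.5, -1.7, -6.1]
finger_gap: 42.6
gripper_force: 62.4
```

Emit:
send_rows([
  [0.209,0.06,0],
  [0.278,0.0815,0],
  [0.278,0.0815,0],
  [0.278,0.0815,0],
  [0.278,0.0815,0],
  [0.278,0.0815,0],
  [0.278,0.0815,0],
  [0.278,0.0815,0],
  [0.278,0.0815,0],
  [0.209,0.06,0],
], twist=[0.1875,0.25,0.25,0.25,0.25,0.25,0.25,0.25,0.25,0.1875])

```text
t: 32.15
tool_pos: [493.4, -58.7, 380.7]
ee_rot: [[-0.728, 0.686, 0.0], [0.686, 0.728, 0.0], [-0.0, 0.0, -1.0]]
force: [2.4, -0.2, -5.9]
finger_gap: 42.5
gripper_force: 62.3
```

Emit:
send_rows([
  [0.209,0.06,0],
  [0.278,0.0815,0],
  [0.278,0.0815,0],
  [0.278,0.0815,0],
  [0.278,0.0815,0],
  [0.278,0.0815,0],
  [0.278,0.0815,0],
  [0.278,0.0815,0],
  [0.278,0.0815,0],
  [0.209,0.06,0],
], twist=[0.1875,0.25,0.25,0.25,0.25,0.25,0.25,0.25,0.25,0.1875])

```text
t: 33.4
tool_pos: [467.9, 4.8, 380.7]
ee_rot: [[-0.465, 0.885, 0.0], [0.885, 0.465, 0.0], [-0.0, 0.0, -1.0]]
force: [1.5, -0.9, -6.5]
finger_gap: 42.6
gripper_force: 62.3
```

Emit:
send_rows([
  [0.209,0.06,0],
  [0.278,0.0815,0],
  [0.278,0.0815,0],
  [0.278,0.0815,0],
  [0.278,0.0815,0],
  [0.278,0.0815,0],
  [0.278,0.0815,0],
  [0.278,0.0815,0],
  [0.278,0.0815,0],
  [0.278,0.0815,0],
], twist=[0.1875,0.25,0.25,0.25,0.25,0.25,0.25,0.25,0.25,0.25])

```text
t: 34.65
tool_pos: [464.7, 75.0, 380.6]
ee_rot: [[-0.142, 0.99, -0.0], [0.99, 0.142, -0.0], [-0.0, -0.0, -1.0]]
force: [2.2, -0.2, -4.8]
finger_gap: 42.6
gripper_force: 62.3
```

Emit:
send_rows([
  [0.278,0.0815,0],
  [0.278,0.0815,0],
  [0.278,0.0815,0],
  [0.209,0.06,0],
  [0.139,0.0395,0],
  [0.07,0.02,0],
  [0,0,0],
  [0,0,0],
], twist=[0.25,0.25,0.25,0.1875,0.125,0.0625,0,0])

```text
t: 35.65
tool_pos: [471.2, 106.5, 380.7]
ee_rot: [[0.012, 1.0, -0.0], [1.0, -0.012, 0.0], [0.0, -0.0, -1.0]]
force: [0.7, 0.3, -5.3]
finger_gap: 42.4
gripper_force: 62.4
```

The door is about 86° open. I'll let the paddle down gently, release it and go straight up.

Emit:
send_rows([
  [0.036,0,0.097],
  [0.032,0,0.097],
  [0.026,0,0.097],
  [0.022,0,0.097],
  [0.016,0,0.097],
  [0.012,0,0.097],
  [0.008,0,0.097],
  [0.004,0,0.097],
  [0,0,0],
  [0,0,0],
], twist=[0,0,0,0,0,0,0,0,0,0])

```text
t: 36.9
tool_pos: [471.3, 110.5, 361.3]
ee_rot: [[0.012, 1.0, -0.0], [1.0, -0.012, 0.0], [0.0, -0.0, -1.0]]
force: [-2.3, 0.8, -3.6]
finger_gap: 42.6
gripper_force: 62.5
```

Emit:
send_rows([
  [0,0,0],
  [0,0,0],
  [0,0,0],
  [0,0,0],
  [0,0,0],
  [0,0,0],
  [0,0,0],
  [0,0,0],
], twist=[0,0,0,0,0,0,0,0], grip=100)

```text
t: 37.9
tool_pos: [471.3, 110.5, 361.2]
ee_rot: [[0.012, 1.0, -0.0], [1.0, -0.012, 0.0], [0.0, -0.0, -1.0]]
force: [-1.3, -1.2, 0.4]
finger_gap: 85.2
gripper_force: 0.0
```

Emit:
send_rows([
  [0,0,-0.3],
  [0,0,-0.6],
  [0,0,-0.8],
  [0,0,-0.8],
  [0,0,-0.8],
  [0,0,-0.8],
  [0,0,-0.8],
  [0,0,-0.6],
  [0,0,0],
  [0,0,0],
], twist=[0,0,0,0,0,0,0,0,0,0])

```text
t: 39.15
tool_pos: [471.3, 110.5, 498.2]
ee_rot: [[0.012, 1.0, -0.001], [1.0, -0.012, 0.0], [0.0, -0.001, -1.0]]
force: [-0.7, 0.5, 0.0]
finger_gap: 85.5
gripper_force: 0.0
```

```bash
python3 look.py 4; python3 - <<'E'
import cv2,numpy as np
cv2.imwrite('pics/f.png',np.hstack([cv2.imread('pics/scene4.png')[100:360,100:400],cv2.imread('pics/top4.png')[80:340,100:460]]))
E
```

```text
39.15 [471.266 110.477 498.188] [-0.713  0.518  0.02 ] [ 0.071 -0.055  1.466  0.     1.731  0.083]
[[ 0.012  1.    -0.001]
 [ 1.    -0.012  0.   ]
 [ 0.    -0.001 -1.   ]]
wrist paddle_bar 0.57 [472.54  109.25  205.116]
wrist door_hinge 0.91 [672.438  51.613 131.817]
scene paddle_bar 0.42 [469.623 109.355 202.892]
scene door_hinge 0.94 [669.063  51.521 130.925]
scene keeper_mouth 0.89 [ 653.024 -150.173  205.632]
scene fridge 0.79 [760.401 -75.129   3.939]
top paddle_bar 0.43 [474.458 112.513 206.901]
top door_hinge 0.96 [671.605  50.542 130.581]
top keeper_mouth 0.58 [ 652.011 -149.076  202.774]
top fridge 0.92 [755.343 -76.819  -4.714]
```

View pics/f.png

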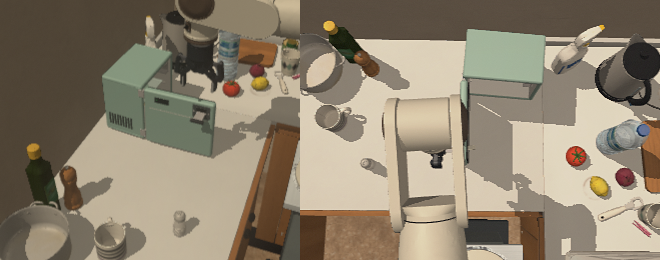

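The picture shows the door standing open at about 86°, from (145,100) to (215,155) in the scene crop. The gripper is clear above it and everything around is where it was. I'll hand in.

```bash
python3 -c "
from bench import env
print(env.finish_job())"
```

```text
the job is handed in; nothing more can be done
None
```

The latch was freed by feel, the fridge door now stands open at about 86°, the paddle is back down and released, nothing round about was moved, and the job was handed in at about 39 s.

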